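Find the case that rattles and hold it out

ROBOT

A 6-joint arm with a two-finger parallel gripper is mounted at the origin on the work surface. World frame = base frame: x ahead of the robot, y to its left, z up, the work surface at z = 0. Lengths are in m, angles in rad, forces in N, time in s.
With the tool pointing down it reaches from about 0.35 to 0.975 m from the base axis. Payload 4.9 kg.
Tool frame: the origin (TCP) lies midway between the tips of the shut fingers; the grasp point (between the pads) lies 19 mm behind it; z points along the fingers, y is the direction in which the jaws open and shut (so a half turn about z gives the same grasp; the last joint's range is limited). The gripper opens to 85 mm and grips with 20 to 120 N. Pads are 22 mm wide; open, the fingers measure 114 mm over their backs; the gripper's body (76 mm by 85 mm) begins 54 mm behind the grasp point. The pads swing forward as they close: fully open they stand 13 mm farther back than shut.
Start: joints at [-1.328, 0.053, 1.613, -0, 1.476, -0.119], TCP at [0.221, -0.585, 0.209] pointing down, gripper open.
Joint ranges: [-3.01, 3.01], [-1.01, 2.22], [0.06, 2.58], [-1.02, 4.17], [0.09, 2.62], [-3.14, 3.14]. Speed limits (rad/s): [2.57, 2.57, 3.14, 3.14, 3.14, 3.14].

INTERFACE

Orientations are given as a unit quaternion [w, x, y, z].
In Python, from plant import state, grab_frame, camera_params, job_done, boxes_of gives the robot as it stands.
- The arm moves only by the tool step_arm, never from a script. Its argument "steps" is a list of rows, each a list of 4 numbers: the shift along the tool's x, y, z in mm, then the turn about the tool's z in degrees. A call has 1 to 8 rows; each row shifts and turns the pose as measured when the row begins, along the tool's axes as they then stand; what a row does not reach is not made up. A row lasts 1/10 s, in which the tool goes at most 50 mm and 8.59 degrees, less where a joint would pass 70% of its speed; a pose out of reach is approached as far as the arm can. A call is refused whole if a number of a shift passes 50 or a number of a turn 8.59, either way. A call with a gripper value outside its range is refused whole. "claw" is the opening in per cent of the stroke, from 0 (shut) to 100 (fully open), set as the call begins (left out, the last holds). The fingers move at their own pace and stop on an object; the grip force is fixed at half the most. Time passes only in rows, so rows that do not move let the fingers close. It gives the time, the measured TCP pose, the force and the opening at its end, in the units of the state.
- state(): the state, without advancing time (a new reading comes with each control period).
- grab_frame(name): name is "scene" or "top" or "wrist"; returns (picture, depth): 384x512x3 uint8, red, green, blue; 384x512 float32, m along the optical axis (not along the pixel's ray), 0 where there is no reading.
- camera_params(name): a dict with "mtx" (3x3 intrinsics, pixels), "k1" (the pictures are not rectified: a ray, as slopes to the right and down, at radius r is drawn at 1 + k1 r^2 times it, then the intrinsics apply), "extrinsics" (4x4, takes a point from camera to world coordinates); the wrist camera has in their place "T_tool_cam" (4x4, takes a point from camera to tool coordinates, whose origin is the TCP and whose axes are the flange's). Camera axes: x right, y down, z forward; pixel columns grow to the right and rows downward; lengths in m; the calibration is good to about 2 mm. A picture is of the moment at which its call begins: read the wrist's pose just before it. camera_params takes no time and is no camera call.
- job_done(): hands the job in, once; it reports no verdict.
Trained networks look in the newest picture that a camera, given by its name, has taken for a name from the list of things; names that differ only in an ending like _2 or _b are one class to them, and where a whole thing is asked for, a point or a joint stands for the part that bears it (a point fixed in the world has none). Each returns a list of dicts, best first, with "p" (0 to 1); they miss things now and then, are a little off and sometimes report something else, mostly with a low value. They report only what shows in the picture. A call takes as long as a camera call.
- boxes_of(camera, label): "box" ([left, top, width, height] in pixels, round what is visible of it).
The state is a dict: "time": time; "joint_pos": joint angles; "joint_vel": joint speeds; "joint_efforts": joint torques, N m; "tool_pos": TCP position; "tool_rot": TCP orientation; "contact_force": force on the tool from outside, world axes, zero at the start; "ft_torque": the same for the moment, N m; "gripper_width": opening from 0.0 (shut) to 1.0 (fully open).
Only numpy, scipy, OpenCV 4.12 (cv2) and the standard library are available. Lean on these libraries where they do the work, as an engineer would, in place of code of your own. Each camera call takes 0.05 s, during which the arm holds its last target. There are 200 camera calls.

TASK

One of the three identical sealed parts cases on the bench still has something loose in it. One after another, lift them clear of the bench and shake them briskly back and forth a few times; set a quiet one back down upright on the pad where it stood, and when you find the one that rattles, hold it out level over the middle of the rubber mat, well clear of it (about 10 to 20 cm up), and finish there, still holding it. Leave the mould disc, the spanner and the pot alone.

Things in the scene. Friction and masses are not known exactly. Their poses are not given: they have to be found in the camera images.
- case_a_mid (a point): one of three like sealed metal cases, 110 (x) x 56 (y, grip across) x 58 (z, height) mm, 0.25 to 0.9 kg, standing on the bench on a card pad. Point: its centre, 29 mm above its underside; x along its length, z up. Two are quiet; one, at random, hides a loose 36 mm, 0.19 kg steel ball that rolls about 64 mm along the length (10 mm across) and knocks on the ends when shaken lengthwise. Looks and weight prove nothing.
- case_b_mid (a point): one of three like sealed metal cases, 110 (x) x 56 (y, grip across) x 58 (z, height) mm, 0.25 to 0.9 kg, standing on the bench on a card pad. Point: its centre, 29 mm above its underside; x along its length, z up. Two are quiet; one, at random, hides a loose 36 mm, 0.19 kg steel ball that rolls about 64 mm along the length (10 mm across) and knocks on the ends when shaken lengthwise. Looks and weight prove nothing.
- case_c_mid (a point): one of three like sealed metal cases, 110 (x) x 56 (y, grip across) x 58 (z, height) mm, 0.25 to 0.9 kg, standing on the bench on a card pad. Point: its centre, 29 mm above its underside; x along its length, z up. Two are quiet; one, at random, hides a loose 36 mm, 0.19 kg steel ball that rolls about 64 mm along the length (10 mm across) and knocks on the ends when shaken lengthwise. Looks and weight prove nothing.
- mat_mid (a point): middle of the top of the black rubber hand-over mat lying flat on the bench beyond the cases, 110 (x) x 180 (y) x 3 (z) mm; x and y along its sides, z up. It is fixed.
- mould: white round casting mould disc, 200 mm across and 35 mm high, lying on the bench to the left of the mat; origin at the centre of its underside. Leave alone.
- spanner: steel spanner lying on the bench to the right of the mat, about 180 mm long; origin on the bench under its middle, x along its length. Leave alone.
- pot: small dark metal pot, 90 mm across and 60 mm high with two side handles, on the bench to the far right; origin at the centre of its underside. Leave alone.

How it is judged:
By the outcome, as a careful person would: the job done as asked, in the order asked, and still so for the second after the job is handed in, while the arm keeps its last pose, push and grip.
It also fails if it takes over 72 s, if anything falls off the work surface, if the arm or the gripper's body presses on something with over 40 N, if the wrist force passes 120 N, or if a joint passes its speed limit or range.

## Working session

There is one attempt and no reset: what is moved stays moved. The work goes in short steps, Python scripts to look and compute and a tool call to move; the robot and the scene stay as the last step left them, time stands still between calls to the robot, and variables do not carry over. Pictures are saved under pics/ and viewed, about 8 in all and at most 12, crops included, and the job is handed in when it is done.

Besides the shell and the picture viewer there is one more tool, called after "Call:" in YAML: its name, and indented under it one key for each argument. step_arm: Moves the arm, as the interface text tells. Its arguments: {"type":"object","properties":{"steps":{"type":"array"},"claw":{"type":"number"}},"required":["steps"]}

```bash
mkdir -p pics
cat > h.py <<'E'
import numpy as np, cv2
from plant import *
def cloud(name):
    im,d=grab_frame(name); c=camera_params(name)
    K=np.array(c["mtx"]);h,w=d.shape
    u,v=np.meshgrid(np.arange(w),np.arange(h))
    p=np.stack([u,v],-1).reshape(-1,1,2).astype(np.float64)
    n=cv2.undistortPoints(p,K,np.array([c["k1"],0,0,0.])).reshape(h,w,2)
    P=np.dstack([n*d[...,None],d]).astype(float)
    T=np.array(c["extrinsics"]) if "extrinsics" in c else None
    W=P@T[:3,:3].T+T[:3,3]; W[d==0]=np.nan
    return im,d,W
E
python3 - <<'E'
from h import *
print(state())
for n in ("top","scene"):
    im,d,W=cloud(n); cv2.imwrite(f"pics/{n}0.png",im[...,::-1]); np.save(n+"W.npy",W)
    for l in ("case_a_mid","mat_mid","mould","spanner","pot"):
        for b in boxes_of(n,l): 
            x,y,w,h=map(int,b["box"]); q=W[y:y+h,x:x+w].reshape(-1,3)
            print(n,l,b,np.nanmedian(q,0).round(3))
E
```

```text
{'time': 0.0, 'joint_pos': array([-1.32799535e+00,  5.33836892e-02,  1.61429768e+00, -1.98212893e-05,
        1.47599590e+00, -1.19003018e-01]), 'joint_vel': array([ 0.00033378,  0.00015821, -0.00161089, -0.00269841, -0.00080456,
        0.00172247]), 'joint_efforts': array([ 1.26420699e-03, -3.93676829e+01, -3.70177102e+01, -6.37588840e-06,
        6.99996526e-03,  1.90114953e-06]), 'tool_pos': array([ 0.2210568 , -0.58388407,  0.20754424]), 'tool_rot': array([-1.03970103e-03,  9.83681103e-01,  1.79917760e-01, -7.43228423e-05]), 'contact_force': array([ 0.27044115, -0.06266489,  0.32831534]), 'ft_torque': array([ 0.02150107, -0.00717949,  0.03634635]), 'gripper_width': 0.995203399833836}
top case_a_mid {'box': [133.4, 202.5, 36.0, 40.5], 'p': 0.57} [0.484 0.254 0.056]
top mat_mid {'box': [199.7, 142.6, 61.4, 35.6], 'p': 0.98} [0.663 0.032 0.004]
top mould {'box': [76.6, 132.2, 64.1, 73.4], 'p': 0.74} [0.643 0.389 0.034]
top spanner {'box': [315.6, 135.8, 47.0, 36.3], 'p': 0.91} [ 0.675 -0.294  0.   ]
top pot {'box': [378.2, 152.4, 47.0, 54.0], 'p': 0.74} [ 0.591 -0.479  0.002]
scene case_a_mid {'box': [320.7, 135.1, 30.1, 36.9], 'p': 0.77} [0.492 0.247 0.036]
scene mat_mid {'box': [253.4, 202.0, 62.2, 38.8], 'p': 0.64} [0.676 0.024 0.002]
scene mould {'box': [356.6, 156.7, 64.4, 59.4], 'p': 0.92} [0.653 0.372 0.032]
scene spanner {'box': [154.3, 221.9, 48.0, 43.8], 'p': 0.62} [ 0.666 -0.302 -0.   ]
scene spanner {'box': [97.5, 207.0, 39.6, 35.9], 'p': 0.43} [ 0.566 -0.474  0.014]
scene pot {'box': [95.1, 206.4, 42.5, 38.4], 'p': 0.57} [ 0.566 -0.476  0.008]
```

View pics/top0.png

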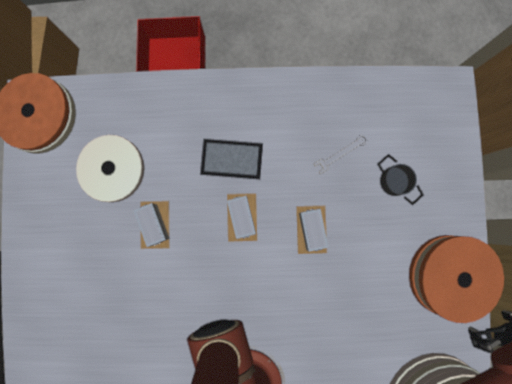

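View pics/scene0.png

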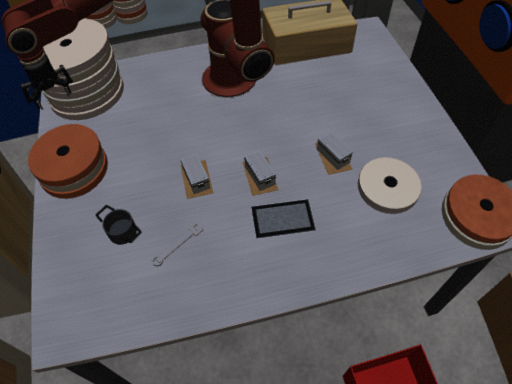

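The top view shows three cases on brown pads at about (152,224), (241,217) and (314,230), with the mat at (231,159). The mould, spanner and pot are clear of them. Next I fit the poses from depth.

Run:
```python
from h import *
from scipy.spatial.transform import Rotation as R
W=np.load("topW.npy"); S=np.load("sceneW.npy"); im=cv2.imread("pics/top0.png")
for n,(u,v) in dict(L=(152,224),M=(241,217),R=(314,230)).items():
    s=(slice(v-32,v+32),slice(u-27,u+27)); q=W[s].reshape(-1,3)
    c0=W[v,u]
    t=q[(abs(q[:,2]-0.058)<0.008)&(np.hypot(*(q-c0)[:,:2].T)<0.09)]
    r=cv2.minAreaRect((t[:,:2]*1000).astype(np.float32)); 
    q2=S.reshape(-1,3); t2=q2[(abs(q2[:,2]-0.058)<0.006)&(np.hypot(*(q2-c0)[:,:2].T)<0.08)]
    r2=cv2.minAreaRect((t2[:,:2]*1000).astype(np.float32))
    hsv=cv2.cvtColor(im[s],cv2.COLOR_BGR2HSV).reshape(-1,3)
    p=q[(hsv[:,1]>80)&(abs(q[:,2])<.012)]
    rp=cv2.minAreaRect((p[:,:2]*1000).astype(np.float32))
    print(n,len(t),t.mean(0).round(4),r,"\n scene",len(t2),t2[:,:].mean(0).round(4),r2,"\n pad",len(p),rp)
m=W[142:178,198:264].reshape(-1,3); g=im[142:178,198:264].max(2).reshape(-1)
k=m[(g<125)]; print("mat",cv2.minAreaRect((k[:,:2]*1000).astype(np.float32)))
st=state();print(R.from_quat(st["tool_rot"],scalar_first=True).as_matrix().round(3))
print(camera_params("wrist"))
```

```text
L 835 [0.4747 0.2568 0.0586] ((475.06658935546875, 257.8514099121094), (114.34693145751953, 58.528114318847656), 19.841243743896484) 
 scene 460 [0.4777 0.2549 0.0578] ((475.2279968261719, 254.67837524414062), (113.42471313476562, 59.46092987060547), 18.26836395263672) 
 pad 340 ((474.6856689453125, 257.6162109375), (82.91130828857422, 133.83151245117188), 89.13516998291016)
M 801 [ 0.4908 -0.0016  0.0585] ((490.70538330078125, -1.5501823425292969), (114.36325073242188, 56.09037780761719), 12.414409637451172) 
 scene 519 [ 0.4945 -0.0037  0.0578] ((493.25537109375, -2.798267364501953), (116.7274398803711, 58.51263427734375), 12.595894813537598) 
 pad 389 ((490.0924987792969, -1.5720748901367188), (81.73539733886719, 135.71005249023438), 89.9163818359375)
R 819 [ 0.4492 -0.2051  0.0584] ((449.119140625, -205.5465850830078), (114.10147857666016, 56.816314697265625), 9.91696834564209) 
 scene 513 [ 0.4523 -0.2075  0.058 ] ((449.6999206542969, -207.88372802734375), (112.17955780029297, 56.757850646972656), 9.877525329589844) 
 pad 362 ((448.286376953125, -204.44918823242188), (81.3677749633789, 133.38482666015625), 89.32212829589844)
mat ((662.2898559570312, 26.199798583984375), (184.49546813964844, 106.21778106689453), 88.18569946289062)
[[ 0.935  0.354 -0.   ]
 [ 0.354 -0.935  0.   ]
 [-0.    -0.    -1.   ]]
{'mtx': array([[264.39322905,   0.        , 252.36711304],
       [  0.        , 264.39322905, 190.52102993],
       [  0.        ,   0.        ,   1.        ]]), 'k1': -0.012223457218259756, 'T_tool_cam': array([[-1.06288453e-03, -9.50557967e-01, -3.10545362e-01,
         8.03168107e-02],
       [ 9.99999433e-01, -1.03095263e-03, -2.66961593e-04,
        -2.20251543e-04],
       [-6.63950901e-05, -3.10545470e-01,  9.50558524e-01,
        -1.64863203e-01],
       [ 0.00000000e+00,  0.00000000e+00,  0.00000000e+00,
         1.00000000e+00]])}
```

Call:
step_arm:
  steps:
    - [0, 0, 0, 5.3]
    - [0, 0, 0, 5.3]
    - [29, -33, 0, 0]
    - [29, -33, 0, 0]
    - [29, -33, 0, 0]
    - [29, -33, 0, 0]
    - [29, -33, 0, 0]
    - [29, -33, 0, 0]
  claw: 100

```text
time: 1.4
tool_pos: [0.3613, -0.3575, 0.2087]
tool_rot: [0.001, 0.997, 0.079, 0.0]
contact_force: [0.3, -0.6, -0.8]
gripper_width: 1.0
```

Call:
step_arm:
  steps:
    - [22, -27, 15, 0]
    - [22, -27, 15, 0]
    - [22, -27, 15, 0]
    - [22, -27, 15, 0]
    - [22, -27, 15, -0.9]
    - [0, 0, 0, 0]

```text
time: 2.0
tool_pos: [0.4541, -0.1975, 0.1335]
tool_rot: [0.004, 0.996, 0.09, 0.003]
contact_force: [-1.0, -0.6, -0.3]
gripper_width: 1.001
```

```bash
cat > wr.py <<'E'
from h import *
from scipy.spatial.transform import Rotation as R
def look(name):
    st=state(); im,d=grab_frame("wrist"); c=camera_params("wrist"); cv2.imwrite(f"pics/{name}.png",im[...,::-1])
    h,w=d.shape; u,v=np.meshgrid(np.arange(w),np.arange(h))
    n=cv2.undistortPoints(np.stack([u,v],-1).reshape(-1,1,2).astype(float),np.array(c["mtx"]),np.array([c["k1"],0,0,0.])).reshape(h,w,2)
    P=np.dstack([n*d[...,None],d]); T=np.eye(4); T[:3,:3]=R.from_quat(st["tool_rot"],scalar_first=True).as_matrix(); T[:3,3]=st["tool_pos"]
    T=T@np.array(c["T_tool_cam"]); W=P@T[:3,:3].T+T[:3,3]; W[d==0]=np.nan
    q=W.reshape(-1,3); k=(abs(q[:,2]-.059)<.006)&(np.hypot(*(q-st["tool_pos"])[:,:2].T)<.13)
    t=q[k]; r=cv2.minAreaRect((t[:,:2]*1000).astype(np.float32))
    x,y=st["tool_rot"][1:3]
    print(st["tool_pos"].round(4),"yaw",np.degrees(2*np.arctan2(y,x)),len(t),t.mean(0).round(4),r,st["contact_force"].round(2),st["ft_torque"].round(3))
E
python3 -c "
from wr import *;look('w1')"
```

```text
[ 0.4541 -0.1975  0.1335] yaw 10.354955414944703 6281 [ 0.4532 -0.2049  0.0582] ((449.07940673828125, -205.59796142578125), (111.32221984863281, 56.14479064941406), 9.601152420043945) [-1.   -0.61 -0.33] [-0.01   0.04  -0.034]
```

View pics/w1.png

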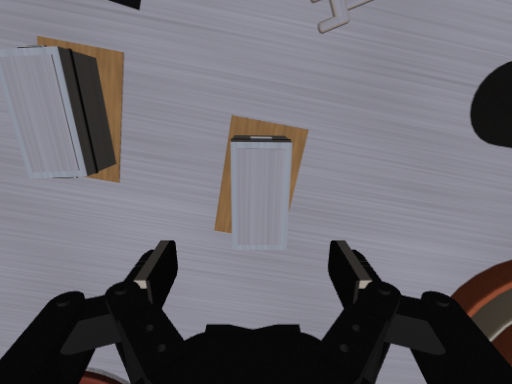

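The wrist view shows the right case at about (262,193), between the open jaws and aligned with them. The fit agrees with the top camera.

Call:
step_arm:
  steps:
    - [-6, 7, 20, 0.5]
    - [0, 0, 40, 0]
    - [0, 0, 35, 0]
    - [0, 0, 15, 0]
    - [0, 0, 0, 0]

```text
time: 2.55
tool_pos: [0.4534, -0.2157, 0.0281]
tool_rot: [0.01, 0.996, 0.083, 0.008]
contact_force: [0.4, -0.3, -0.1]
gripper_width: 0.999
```

Call:
step_arm:
  steps:
    - [-2, -8, 0, 0]
    - [0, 0, 0, 0]
    - [0, 0, 0, 0]

```text
time: 2.85
tool_pos: [0.4514, -0.2104, 0.0317]
tool_rot: [0.012, 0.996, 0.082, 0.01]
contact_force: [0.2, 0.3, 0.4]
gripper_width: 1.002
```

Call:
step_arm:
  steps:
    - [-1, -5, 12, 0]
    - [0, -1, 10, 0]
    - [0, 0, 0, 0]

```text
time: 3.15
tool_pos: [0.4515, -0.2058, 0.0105]
tool_rot: [0.013, 0.996, 0.082, 0.012]
contact_force: [-0.4, 0.2, 0.1]
gripper_width: 1.001
```

Well placed, so I close and then lift gently.

Call:
step_arm:
  steps:
    - [-2, 0, 0, 0]
    - [0, 0, 0, 0]
    - [0, 0, 0, 0]
    - [0, 0, 0, 0]
    - [0, 0, 0, 0]
    - [0, 0, 0, 0]
  claw: 0

```text
time: 3.75
tool_pos: [0.4496, -0.2063, 0.0105]
tool_rot: [0.013, 0.996, 0.082, 0.012]
contact_force: [0.4, -0.3, 0.0]
gripper_width: 0.643
```

Call:
step_arm:
  steps:
    - [0, 0, -15, 0]
    - [0, 0, -30, 0]
    - [0, 0, -40, 0]
    - [0, 0, -35, 0]
    - [0, 0, 0, 0]
    - [0, 0, 0, 0]
    - [0, 0, 0, 0]

```text
time: 4.45
tool_pos: [0.4362, -0.1964, 0.1172]
tool_rot: [0.004, 0.997, 0.082, 0.0]
contact_force: [0.1, -0.6, -6.3]
gripper_width: 0.641
```

```bash
python3 -c "
from wr import *;s=state();[print(k,s[k].round(4)) for k in ('tool_pos','tool_rot','contact_force','ft_torque')]"
```

```text
tool_pos [ 0.4362 -0.1964  0.1172]
tool_rot [3.900e-03 9.966e-01 8.230e-02 2.000e-04]
contact_force [ 0.0856 -0.6389 -6.2996]
ft_torque [ 0.0003 -0.0285  0.0346]
```

Call:
step_arm:
  steps:
    - [45, 0, 0, 0]
    - [45, 0, 0, 0]
    - [-45, 0, 0, 0]
    - [-45, 0, 0, 0]
    - [45, 0, 0, 0]

```text
time: 4.95
tool_pos: [0.4578, -0.1779, 0.0798]
tool_rot: [-0.014, 0.996, 0.081, -0.029]
contact_force: [-1.7, 1.1, -9.2]
gripper_width: 0.641
```

Call:
step_arm:
  steps:
    - [45, 0, 0, 0]

```text
time: 5.05
tool_pos: [0.4987, -0.1695, 0.073]
tool_rot: [-0.016, 0.996, 0.08, -0.032]
contact_force: [1.3, -0.8, -3.5]
gripper_width: 0.641
```

Call:
step_arm:
  steps:
    - [-45, 0, 0, 0]

```text
time: 5.15
tool_pos: [0.4551, -0.1736, 0.0645]
tool_rot: [-0.021, 0.996, 0.082, -0.038]
contact_force: [-3.6, -1.3, -7.0]
gripper_width: 0.644
```

Call:
step_arm:
  steps:
    - [-45, 0, 0, 0]

```text
time: 5.25
tool_pos: [0.4082, -0.1792, 0.062]
tool_rot: [-0.025, 0.995, 0.084, -0.043]
contact_force: [0.1, -0.9, -5.6]
gripper_width: 0.642
```

Call:
step_arm:
  steps:
    - [45, 0, 0, 0]

```text
time: 5.35
tool_pos: [0.4333, -0.1659, 0.0466]
tool_rot: [-0.031, 0.995, 0.08, -0.056]
contact_force: [-1.4, 1.6, -10.4]
gripper_width: 0.643
```

Call:
step_arm:
  steps:
    - [45, 0, 0, 0]

```text
time: 5.45
tool_pos: [0.4739, -0.1574, 0.0379]
tool_rot: [-0.033, 0.995, 0.079, -0.058]
contact_force: [-1.1, -2.2, -4.7]
gripper_width: 0.643
```

Call:
step_arm:
  steps:
    - [-45, 0, 0, 0]

```text
time: 5.55
tool_pos: [0.4299, -0.1613, 0.032]
tool_rot: [-0.038, 0.994, 0.081, -0.064]
contact_force: [-3.9, -0.7, -6.2]
gripper_width: 0.641
```

Call:
step_arm:
  steps:
    - [-45, 0, 0, 0]

```text
time: 5.65
tool_pos: [0.383, -0.1669, 0.0321]
tool_rot: [-0.042, 0.993, 0.082, -0.069]
contact_force: [-0.9, -1.4, -6.1]
gripper_width: 0.641
```

Call:
step_arm:
  steps:
    - [0, 0, 0, 0]

```text
time: 5.75
tool_pos: [0.3759, -0.1642, 0.0264]
tool_rot: [-0.045, 0.993, 0.082, -0.075]
contact_force: [0.5, 0.2, -6.5]
gripper_width: 0.644
```

```bash
cat > ft.py <<'E'
from plant import *
import numpy as np
from scipy.spatial.transform import Rotation as R
A=[]
for i in range(8):
    s=state(); r=R.from_quat(s["tool_rot"],scalar_first=True).inv()
    A.append(np.r_[r.apply(s["contact_force"]),r.apply(s["ft_torque"])]); grab_frame("wrist")
A=np.array(A); print(A.round(3)); print("mean",A.mean(0).round(3),s["tool_pos"],s["tool_rot"],s["time"])
E
python3 ft.py
```

```text
[[ 1.445  0.559  6.301 -0.128  0.172  0.035]
 [-0.501  0.664  6.356 -0.247  0.081 -0.009]
 [ 1.362  0.123  6.193 -0.138  0.172 -0.062]
 [ 0.65   0.645  6.315 -0.189  0.19   0.047]
 [ 0.96   0.744  7.086 -0.107  0.169  0.014]
 [ 0.61   0.808  7.384 -0.167  0.204  0.025]
 [ 0.894 -0.644  6.038 -0.166  0.229  0.023]
 [ 0.075  1.417  6.469 -0.192  0.168  0.014]]
mean [ 0.687  0.54   6.518 -0.167  0.173  0.011] [ 0.38410475 -0.16725158  0.03272535] [-0.04104946  0.99338438  0.08266766 -0.06832626] 6.1
```

Call:
step_arm:
  steps:
    - [0, 0, -45, 0]
    - [0, 0, -45, 0]
    - [0, 0, -30, 0]
    - [0, 0, 0, 0]

```text
time: 6.55
tool_pos: [0.4022, -0.1751, 0.1548]
tool_rot: [-0.041, 0.993, 0.084, -0.069]
contact_force: [1.6, -1.2, -6.7]
gripper_width: 0.64
```

```bash
cat > ft.py <<'E'
from plant import *
import numpy as np
from scipy.spatial.transform import Rotation as R
A=[]
for i in range(5):
    s=state(); r=R.from_quat(s["tool_rot"],scalar_first=True)
    A.append(np.r_[r.inv().apply(s["contact_force"]),r.inv().apply(s["ft_torque"])]); grab_frame("wrist")
A=np.array(A); m=A.mean(0); g=r.inv().apply([0,0,-1])
print("mean",m.round(3),"g in tool",g.round(3),s["tool_pos"].round(4),s["tool_rot"].round(3),"yaw",np.degrees(2*np.arctan2(*s["tool_rot"][[2,1]])).round(1),s["time"])
E
python3 ft.py
```

```text
mean [ 0.824  1.009  7.076 -0.158  0.164  0.025] g in tool [0.141 0.104 0.985] [ 0.397  -0.172   0.1469] [-0.046  0.993  0.083 -0.075] yaw 9.6 6.75
```

Call:
step_arm:
  steps:
    - [0, 0, 0, 0]
    - [0, 0, 0, 0]
    - [0, 0, 0, 0]

```text
time: 7.1
tool_pos: [0.3939, -0.1701, 0.1415]
tool_rot: [-0.049, 0.992, 0.083, -0.079]
contact_force: [-1.0, -0.6, -6.1]
gripper_width: 0.641
```

Call:
step_arm:
  steps:
    - [0, 0, 40, 0]

```text
time: 7.2
tool_pos: [0.392, -0.1697, 0.107]
tool_rot: [-0.045, 0.993, 0.083, -0.074]
contact_force: [1.3, -1.1, -6.7]
gripper_width: 0.641
```

Call:
step_arm:
  steps:
    - [0, 0, 0, 0]

```text
time: 7.3
tool_pos: [0.3861, -0.166, 0.1001]
tool_rot: [-0.05, 0.992, 0.083, -0.08]
contact_force: [-3.0, 1.7, -9.2]
gripper_width: 0.643
```

Call:
step_arm:
  steps:
    - [0, 0, -40, 0]

```text
time: 7.4
tool_pos: [0.3888, -0.1669, 0.1346]
tool_rot: [-0.054, 0.991, 0.083, -0.085]
contact_force: [1.1, 0.2, -5.8]
gripper_width: 0.638
```

Call:
step_arm:
  steps:
    - [0, 0, 0, 0]

```text
time: 7.5
tool_pos: [0.3929, -0.1695, 0.1406]
tool_rot: [-0.05, 0.992, 0.083, -0.08]
contact_force: [1.9, -2.1, -4.4]
gripper_width: 0.645
```

Call:
step_arm:
  steps:
    - [40, 0, 0, 0]

```text
time: 7.6
tool_pos: [0.4296, -0.1629, 0.1343]
tool_rot: [-0.05, 0.992, 0.082, -0.081]
contact_force: [-0.1, -0.8, -6.6]
gripper_width: 0.645
```

Call:
step_arm:
  steps:
    - [0, 0, 0, 0]

```text
time: 7.7
tool_pos: [0.4328, -0.1629, 0.1341]
tool_rot: [-0.05, 0.992, 0.083, -0.08]
contact_force: [-0.2, 0.3, -6.3]
gripper_width: 0.642
```

Call:
step_arm:
  steps:
    - [-40, 0, 0, 0]

```text
time: 7.8
tool_pos: [0.396, -0.1697, 0.1395]
tool_rot: [-0.05, 0.992, 0.084, -0.079]
contact_force: [-1.8, -0.6, -6.1]
gripper_width: 0.641
```

Call:
step_arm:
  steps:
    - [0, 0, 0, 0]

```text
time: 7.9
tool_pos: [0.3935, -0.1698, 0.1391]
tool_rot: [-0.05, 0.992, 0.084, -0.081]
contact_force: [0.5, 0.8, -6.7]
gripper_width: 0.642
```

Call:
step_arm:
  steps:
    - [45, 0, 0, 0]
    - [45, 0, 0, 0]
    - [0, 0, 0, 0]

```text
time: 8.2
tool_pos: [0.4827, -0.1548, 0.1244]
tool_rot: [-0.049, 0.992, 0.082, -0.08]
contact_force: [-1.1, -0.5, -7.5]
gripper_width: 0.642
```

Call:
step_arm:
  steps:
    - [-45, 0, 0, 0]
    - [-45, 0, 0, 0]
    - [0, 0, 0, 0]

```text
time: 8.5
tool_pos: [0.3938, -0.1703, 0.1357]
tool_rot: [-0.05, 0.992, 0.084, -0.082]
contact_force: [0.7, -0.3, -7.6]
gripper_width: 0.642
```

Call:
step_arm:
  steps:
    - [0, 0, 0, 0]
    - [0, 0, 30, 0]
    - [0, 0, -30, 0]
    - [0, 0, 30, 0]
    - [0, 0, -30, 0]
    - [0, 0, 0, 0]

```text
time: 9.1
tool_pos: [0.3715, -0.1554, 0.1093]
tool_rot: [-0.065, 0.989, 0.084, -0.101]
contact_force: [4.1, -2.5, -2.8]
gripper_width: 0.642
```

Call:
step_arm:
  steps:
    - [-20, 0, 0, 0]
    - [20, 0, 0, 0]
    - [-20, 0, 0, 0]
    - [20, 0, 0, 0]
    - [0, 0, 0, 0]
    - [0, 0, 0, 0]

```text
time: 9.7
tool_pos: [0.37, -0.1529, 0.1044]
tool_rot: [-0.067, 0.989, 0.086, -0.103]
contact_force: [0.9, -0.3, -6.3]
gripper_width: 0.638
```

Call:
step_arm:
  steps:
    - [0, 30, 0, 0]
    - [0, 30, 0, 0]
    - [0, -30, 0, 0]
    - [0, -30, 0, 0]
    - [0, 0, 0, 0]
    - [0, 0, 0, 0]

```text
time: 10.3
tool_pos: [0.3722, -0.1552, 0.1048]
tool_rot: [-0.067, 0.989, 0.086, -0.103]
contact_force: [0.1, -0.5, -6.9]
gripper_width: 0.639
```

Call:
step_arm:
  steps:
    - [0, 0, -30, 0]
    - [0, 0, 30, 0]
    - [0, 0, 0, 0]
    - [0, 0, 0, 0]

```text
time: 10.7
tool_pos: [0.3735, -0.1576, 0.1066]
tool_rot: [-0.065, 0.989, 0.086, -0.102]
contact_force: [2.5, 0.4, -6.9]
gripper_width: 0.64
```

Call:
step_arm:
  steps:
    - [0, 0, -40, 0]
    - [0, 0, -40, 0]
    - [0, 0, 0, 0]
    - [0, 0, 0, 0]

```text
time: 11.1
tool_pos: [0.3898, -0.1671, 0.1855]
tool_rot: [-0.066, 0.989, 0.085, -0.103]
contact_force: [-0.4, -0.6, -7.8]
gripper_width: 0.641
```

Call:
step_arm:
  steps:
    - [0, 0, 40, 0]
    - [0, 0, 40, 0]
    - [0, 0, 20, 0]
    - [0, 0, 0, 0]
    - [0, 0, 0, 0]

```text
time: 11.6
tool_pos: [0.3653, -0.1544, 0.0811]
tool_rot: [-0.067, 0.989, 0.085, -0.104]
contact_force: [0.7, -0.0, -5.3]
gripper_width: 0.635
```

Call:
step_arm:
  steps:
    - [0, 0, -40, 0]
    - [0, 0, 30, 0]
    - [0, 0, -30, 0]
    - [0, 0, 30, 0]
    - [0, 0, -30, 0]
    - [0, 0, 30, 0]
    - [0, 0, 0, 0]
    - [0, 0, 0, 0]

```text
time: 12.4
tool_pos: [0.3418, -0.1391, 0.0752]
tool_rot: [-0.087, 0.984, 0.085, -0.131]
contact_force: [0.8, -1.0, -5.7]
gripper_width: 0.64
```

Call:
step_arm:
  steps:
    - [0, 0, -40, 0]
    - [0, 0, 0, 0]
    - [0, 0, 0, 0]
    - [0, 0, 0, 0]

```text
time: 12.8
tool_pos: [0.3565, -0.1474, 0.1185]
tool_rot: [-0.085, 0.985, 0.085, -0.128]
contact_force: [0.2, -0.0, -7.0]
gripper_width: 0.638
```

Call:
step_arm:
  steps:
    - [0, 0, 0, 0]
    - [50, 0, 0, 0]
    - [0, 0, 0, 0]
    - [-50, 0, 0, 0]
    - [0, 0, 0, 0]
    - [50, 0, 0, 0]
    - [0, 0, 0, 0]

```text
time: 13.5
tool_pos: [0.4002, -0.1358, 0.0973]
tool_rot: [-0.089, 0.983, 0.084, -0.135]
contact_force: [-0.0, -0.4, -6.5]
gripper_width: 0.637
```

```bash
python3 ft.py; python3 -c "
from plant import *;s=state();print(s['joint_pos'].round(3),s['joint_efforts'].round(2))"
```

```text
mean [ 2.029e+00  1.408e+00  6.346e+00 -3.110e-01  3.480e-01  4.000e-03] g in tool [0.249 0.194 0.949] [ 0.3988 -0.1371  0.1008] [-0.087  0.984  0.083 -0.134] yaw 9.7 13.7
[-0.505 -0.1    1.976 -0.004  1.586  0.897] [ 1.300e-01 -3.106e+01 -3.623e+01  4.000e-02  1.530e+00 -1.000e-02]
```

```bash
cat > go.py <<'E'
import sys,numpy as np
from plant import *
from scipy.spatial.transform import Rotation as R
s=state(); r=R.from_quat(s["tool_rot"],scalar_first=True)
t=np.array([float(a) for a in sys.argv[1:4]]); d=t-s["tool_pos"]
print("pos",s["tool_pos"].round(4),"tool delta mm",(r.inv().apply(d)*1000).round(1),"g",r.inv().apply([0,0,-1]).round(3),"centre",(s["tool_pos"]-r.apply([0,0,.019])).round(4),"yaw",np.degrees(np.arctan2(*r.as_matrix()[[1,0],0])).round(1),s["contact_force"].round(1),"down/mm",r.inv().apply([0,0,-1]).round(2),s["joint_pos"].round(2))
E
python3 go.py .4437 -.2028 .06
```

```text
pos [ 0.3988 -0.1373  0.1012] tool delta mm [40.7 77.9 16.9] g [0.248 0.193 0.949] centre [ 0.4041 -0.1401  0.1192] yaw 11.1 [ 0.4  0.1 -7. ] down/mm [0.25 0.19 0.95] [-0.51 -0.1   1.98 -0.    1.59  0.9 ]
```

Call:
step_arm:
  steps:
    - [14, 26, 0, 0.6]
    - [14, 26, 5, 0.6]
    - [13, 26, 7, 0]
    - [0, 0, 5, 0]
    - [0, 0, 0, 0]
    - [0, 0, 0, 0]

```text
time: 14.35
tool_pos: [0.4447, -0.2073, 0.0646]
tool_rot: [-0.083, 0.985, 0.072, -0.13]
contact_force: [0.8, -0.1, -5.8]
gripper_width: 0.637
```

```bash
python3 go.py .4437 -.2028 .035
```

```text
pos [ 0.4447 -0.2073  0.0646] tool delta mm [ 7.   0.9 29.1] g [0.245 0.181 0.953] centre [ 0.4498 -0.21    0.0827] yaw 9.7 [ 0.8 -0.1 -5.8] down/mm [0.24 0.18 0.95] [-0.57  0.1   1.84 -0.02  1.51  0.86]
```

Call:
step_arm:
  steps:
    - [4, -1, 14, 0]
    - [3, 1, 14, 0]
    - [0, 0, 0, 0]
    - [0, 0, 0, 0]

```text
time: 14.75
tool_pos: [0.4433, -0.2003, 0.0351]
tool_rot: [-0.082, 0.986, 0.072, -0.129]
contact_force: [0.2, 0.1, -6.4]
gripper_width: 0.637
```

Call:
step_arm:
  steps:
    - [1, 1, 6, 0]
    - [0, 0, 0, 0]

```text
time: 14.95
tool_pos: [0.4428, -0.2, 0.0286]
tool_rot: [-0.082, 0.986, 0.072, -0.129]
contact_force: [0.0, 0.6, -6.7]
gripper_width: 0.633
```

Call:
step_arm:
  steps:
    - [1, 1, 5, 0]
    - [0, 0, 0, 0]

```text
time: 15.15
tool_pos: [0.4434, -0.201, 0.0278]
tool_rot: [-0.082, 0.985, 0.073, -0.13]
contact_force: [0.5, -0.7, -7.7]
gripper_width: 0.639
```

```bash
python3 go.py .4437 -.2028 .02
```

```text
pos [ 0.4434 -0.201   0.0278] tool delta mm [1.9 3.3 7.1] g [0.244 0.181 0.953] centre [ 0.4484 -0.2037  0.0459] yaw 9.8 [ 0.5 -0.7 -7.7] down/mm [0.24 0.18 0.95] [-0.56  0.14  1.86 -0.02  1.44  0.87]
```

Call:
step_arm:
  steps:
    - [2, 1, 8, 0]
    - [0, 0, 0, 0]

```text
time: 15.35
tool_pos: [0.4437, -0.2022, 0.0265]
tool_rot: [-0.082, 0.985, 0.073, -0.132]
contact_force: [0.4, 0.1, -6.7]
gripper_width: 0.638
```

Call:
step_arm:
  steps:
    - [1, 1, 6, 0]
    - [0, 0, 0, 0]

```text
time: 15.55
tool_pos: [0.4441, -0.2035, 0.0255]
tool_rot: [-0.081, 0.985, 0.073, -0.132]
contact_force: [0.7, -0.0, -6.8]
gripper_width: 0.637
```

```bash
python3 go.py .4437 -.2028 .02; python3 -c "
from plant import *;import cv2
im,d=grab_frame('wrist');cv2.imwrite('pics/w2.png',im[...,::-1])"
```

```text
pos [ 0.4441 -0.2035  0.0255] tool delta mm [1.1 0.2 5.4] g [0.249 0.179 0.952] centre [ 0.4493 -0.2062  0.0436] yaw 9.8 [ 0.7 -0.  -6.8] down/mm [0.25 0.18 0.95] [-0.57  0.15  1.86 -0.03  1.44  0.87]
```

View pics/w2.png

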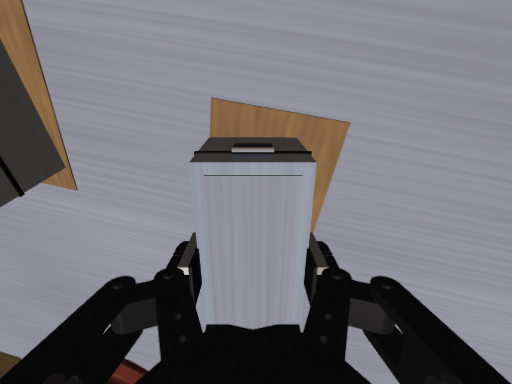

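The wrist view shows the case held at (250,230), nose down on the pad, with the nose edge at (252,140). It has touched, so I check the force while pressing.

Call:
step_arm:
  steps:
    - [1, 1, 5, 0]

```text
time: 15.7
tool_pos: [0.4433, -0.2042, 0.0236]
tool_rot: [-0.081, 0.985, 0.073, -0.135]
contact_force: [-17.9, 7.0, 35.2]
gripper_width: 0.635
```

Call:
step_arm:
  steps:
    - [1, 1, 5, 0]

```text
time: 15.8
tool_pos: [0.4422, -0.2042, 0.0229]
tool_rot: [-0.083, 0.984, 0.073, -0.137]
contact_force: [-14.3, 7.2, 32.7]
gripper_width: 0.634
```

Call:
step_arm:
  steps:
    - [1, 1, 5, 0]

```text
time: 15.9
tool_pos: [0.4416, -0.2044, 0.0226]
tool_rot: [-0.084, 0.984, 0.074, -0.139]
contact_force: [-11.2, 6.3, 31.5]
gripper_width: 0.64
```

Call:
step_arm:
  steps:
    - [2, 2, 10, 0]

```text
time: 16.0
tool_pos: [0.4399, -0.2048, 0.0187]
tool_rot: [-0.085, 0.983, 0.074, -0.143]
contact_force: [-17.7, 5.6, 37.2]
gripper_width: 0.635
```

```bash
python3 go.py .4437 -.2028 .02
```

```text
pos [ 0.4399 -0.2048  0.0187] tool delta mm [ 3.6 -1.8 -2.1] g [0.268 0.189 0.945] centre [ 0.4455 -0.2076  0.0366] yaw 10.2 [-17.7   5.6  37.2] down/mm [0.27 0.19 0.94] [-0.57  0.17  1.85 -0.03  1.45  0.86]
```

Call:
step_arm:
  steps:
    - [2, 1, 6, 0]
    - [2, 1, 6, 0]
    - [2, 1, 6, 0]

```text
time: 16.3
tool_pos: [0.4388, -0.2059, 0.0162]
tool_rot: [-0.087, 0.982, 0.075, -0.151]
contact_force: [-16.1, 6.8, 37.9]
gripper_width: 0.639
```

```bash
python3 go.py .4437 -.2028 .02
```

```text
pos [ 0.4388 -0.2059  0.0162] tool delta mm [ 4.1 -3.1 -4.6] g [0.284 0.194 0.939] centre [ 0.4447 -0.2087  0.0341] yaw 10.4 [-16.1   6.8  37.9] down/mm [0.28 0.19 0.94] [-0.57  0.19  1.84 -0.04  1.46  0.86]
```

Call:
step_arm:
  steps:
    - [0, 0, 0, 0]
    - [0, 0, 0, 0]
    - [0, 0, 0, 0]
    - [0, 0, 0, 0]
  claw: 100

```text
time: 16.7
tool_pos: [0.4407, -0.207, 0.0174]
tool_rot: [-0.086, 0.982, 0.074, -0.149]
contact_force: [-1.1, -0.9, 0.2]
gripper_width: 1.001
```

Call:
step_arm:
  steps:
    - [-3, -2, -12, 0]
    - [-7, -5, -25, 0]
    - [-10, -7, -35, 0]
    - [-10, -7, -35, 0]
    - [0, 0, 0, 0]
    - [0, 0, 0, 0]

```text
time: 17.3
tool_pos: [0.4418, -0.2072, 0.135]
tool_rot: [-0.087, 0.982, 0.074, -0.15]
contact_force: [-0.5, 0.1, -1.3]
gripper_width: 0.995
```

```bash
python3 go.py .45 -.2 .15; python3 -c "
from wr import *;look('w3')"
```

```text
pos [ 0.4418 -0.2072  0.135 ] tool delta mm [  4.7  -8.9 -15.6] g [0.283 0.193 0.94 ] centre [ 0.4477 -0.21    0.1528] yaw 10.3 [-0.5  0.1 -1.3] down/mm [0.28 0.19 0.94] [-0.57  0.05  1.78 -0.04  1.66  0.86]
[ 0.4418 -0.2072  0.135 ] yaw 8.658104645373529 6903 [ 0.4588 -0.2024  0.0581] ((450.74969482421875, -202.71531677246094), (112.37830352783203, 56.19942092895508), 7.773638725280762) [-0.48  0.09 -1.34] [-0.089 -0.149 -0.025]
```

Call:
step_arm:
  steps:
    - [0, 0, -40, 0]
    - [0, 0, 40, 0]
    - [0, 0, -40, 0]
    - [0, 0, 40, 0]
    - [0, 0, 0, 0]
    - [0, 0, 0, 0]

```text
time: 17.95
tool_pos: [0.4211, -0.1934, 0.1237]
tool_rot: [-0.113, 0.973, 0.075, -0.186]
contact_force: [-0.1, -0.4, 0.7]
gripper_width: 1.0
```

The vertical reversals tilt the tool even with no load. The case is back flat on its pad at (0.451, -0.203). I now test whether pushing at the reach limit levels the tool.

```bash
python3 go.py .86 -.25 .30
```

```text
pos [ 0.4211 -0.1934  0.1237] tool delta mm [ 332.3   56.1 -336.6] g [0.345 0.248 0.905] centre [ 0.4283 -0.1971  0.141 ] yaw 11.5 [-0.1 -0.4  0.7] down/mm [0.34 0.25 0.91] [-0.56  0.07  1.79 -0.04  1.72  0.86]
```

Call:
step_arm:
  steps:
    - [34, 6, -34, 0]
    - [34, 6, -34, 0]
    - [34, 6, -34, 0]
    - [34, 6, -34, 0]
    - [34, 6, -34, 0]
    - [34, 6, -34, 0]
    - [34, 6, -34, 0]
    - [34, 6, -34, 0]

```text
time: 18.75
tool_pos: [0.777, -0.2422, 0.2701]
tool_rot: [-0.11, 0.975, 0.073, -0.179]
contact_force: [1.3, -0.2, -0.3]
gripper_width: 1.0
```

Call:
step_arm:
  steps:
    - [34, 6, -34, 0]
    - [34, 6, -34, 0]

```text
time: 18.95
tool_pos: [0.8292, -0.2479, 0.2954]
tool_rot: [-0.106, 0.977, 0.073, -0.171]
contact_force: [0.9, -1.0, 0.9]
gripper_width: 0.995
```

Call:
step_arm:
  steps:
    - [40, 12, -18, 0]
    - [40, 12, -18, 0]
    - [40, 12, -18, 0]

```text
time: 19.25
tool_pos: [0.8631, -0.2389, 0.2559]
tool_rot: [-0.098, 0.982, 0.072, -0.144]
contact_force: [0.3, 0.7, 2.0]
gripper_width: 1.001
```

```bash
python3 go.py 1.0 -.25 .30
```

```text
pos [ 0.8631 -0.2389  0.2559] tool delta mm [116.   16.9 -84. ] g [0.269 0.213 0.939] centre [ 0.8688 -0.2421  0.2737] yaw 10.1 [0.3 0.7 2. ] down/mm [0.27 0.21 0.94] [-0.37  1.15  0.05  0.07  2.28  1.09]
```

```bash
python3 -c "
from plant import *;s=state();print(s['joint_pos'],s['joint_vel'])"
```

```text
[-0.37052393  1.15141665  0.05495974  0.06857902  2.2803208   1.08951312] [ 0.05781902  0.11523416  0.00105838  0.04801251 -0.317912    0.08228185]
```

Call:
step_arm:
  steps:
    - [25, 7, -10, 0]
    - [25, 7, -10, 0]
    - [25, 7, -10, 0]

```text
time: 19.55
tool_pos: [0.8834, -0.2322, 0.2425]
tool_rot: [-0.089, 0.986, 0.071, -0.12]
contact_force: [0.3, 0.1, -0.3]
gripper_width: 0.997
```

```bash
python3 go.py 1.0 -.25 .25;python3 -c "
from plant import *;s=state();print(s['joint_pos'])"
```

```text
pos [ 0.8834 -0.2322  0.2425] tool delta mm [107.5  29.9 -39. ] g [0.223 0.193 0.955] centre [ 0.8882 -0.2352  0.2607] yaw 9.6 [ 0.3  0.1 -0.3] down/mm [0.22 0.19 0.96] [-0.36  1.16  0.05  0.08  2.22  1.11]
[-0.35872981  1.15994981  0.05499851  0.07721508  2.21879965  1.10503308]
```

Call:
step_arm:
  steps:
    - [-15, 36, -3, 0]
    - [-15, 36, -3, 0]
    - [-15, 36, -3, 0]
    - [-15, 36, -3, 0]
    - [-10, 36, -5, 0]
    - [-10, 36, -5, 0]
    - [0, 0, 0, 0]

```text
time: 20.25
tool_pos: [0.8068, -0.448, 0.2422]
tool_rot: [-0.076, 0.989, 0.074, -0.099]
contact_force: [0.0, -0.8, 0.0]
gripper_width: 0.997
```

```bash
python3 go.py .9 -.55 .22
```

```text
pos [ 0.8068 -0.448   0.2422] tool delta mm [ 78.  115.6 -11.7] g [0.185 0.166 0.969] centre [ 0.8107 -0.4506  0.2606] yaw 9.5 [ 0.  -0.8  0. ] down/mm [0.18 0.17 0.97] [-0.59  1.16  0.05 -0.    2.18  0.83]
```

Call:
step_arm:
  steps:
    - [32, 29, -11, 0]
    - [32, 29, -11, 0]
    - [32, 29, -9, 0]
    - [32, 29, -8, 0]
    - [0, 0, 0, 0]

```text
time: 20.75
tool_pos: [0.8359, -0.4791, 0.2138]
tool_rot: [-0.044, 0.995, 0.073, -0.051]
contact_force: [0.1, -0.4, 0.0]
gripper_width: 1.002
```

```bash
python3 go.py .9 -.55 .22
```

```text
pos [ 0.8359 -0.4791  0.2138] tool delta mm [ 51.8  78.3 -18.8] g [0.095 0.096 0.991] centre [ 0.838  -0.4806  0.2326] yaw 8.7 [ 0.1 -0.4  0. ] down/mm [0.09 0.1  0.99] [-0.6   1.18  0.05  0.01  2.04  0.83]
```

Call:
step_arm:
  steps:
    - [30, 31, -8, 0]
    - [30, 31, -7, 0]
    - [30, 31, -6, 0]
    - [30, 31, -6, 0]
    - [0, 0, 0, 0]

```text
time: 21.25
tool_pos: [0.8602, -0.5122, 0.1975]
tool_rot: [-0.012, 0.997, 0.075, -0.004]
contact_force: [0.1, 0.4, 1.1]
gripper_width: 0.999
```

```bash
python3 go.py .9 -.55 .22
```

```text
pos [ 0.8602 -0.5122  0.1975] tool delta mm [ 33.6  42.8 -23.8] g [0.006 0.025 1.   ] centre [ 0.8604 -0.5126  0.2165] yaw 8.6 [0.1 0.4 1.1] down/mm [0.01 0.03 1.  ] [-0.62  1.19  0.06  0.01  1.92  0.81]
```

Call:
step_arm:
  steps:
    - [-20, -20, 0, 0]
    - [-33, -33, 0, 0]
    - [-34, -34, 0, 0]
    - [-34, -34, 0, 0]
    - [-34, -34, 0, 0]
    - [-34, -34, 0, 0]
    - [-34, -34, 0, 0]
    - [-34, -34, 5, 0]

```text
time: 22.05
tool_pos: [0.5923, -0.3086, 0.2124]
tool_rot: [-0.004, 0.997, 0.077, 0.007]
contact_force: [0.2, 0.0, 1.1]
gripper_width: 0.995
```

Call:
step_arm:
  steps:
    - [-34, -34, 5, 0]
    - [-30, -30, 5, 0]
    - [-20, -20, 5, 0]
    - [-8, -8, 0, 0]
    - [0, 0, 0, 0]
    - [0, 0, 0, 0]

```text
time: 22.65
tool_pos: [0.4876, -0.2263, 0.2158]
tool_rot: [0.004, 0.997, 0.079, 0.019]
contact_force: [0.4, 0.2, 0.9]
gripper_width: 0.999
```

```bash
python3 go.py .4507 -.2027 .06; python3 -c "
from wr import *;look('w4')"
```

```text
pos [ 0.4876 -0.2263  0.2158] tool delta mm [-38.4 -30.8 154.2] g [-0.037 -0.01   0.999] centre [ 0.4869 -0.2263  0.2348] yaw 9.1 [0.4 0.2 0.9] down/mm [-0.04 -0.01  1.  ] [-0.58 -0.19  1.83  0.02  1.46  0.83]
[ 0.4876 -0.2263  0.2158] yaw 9.11547890344588 3528 [ 0.4535 -0.2023  0.0582] ((450.9792175292969, -202.6471405029297), (111.69872283935547, 56.19075393676758), 7.780242919921875) [0.35 0.17 0.93] [-0.057  0.064  0.041]
```

Call:
step_arm:
  steps:
    - [-12, -10, 20, 0.7]
    - [-18, -14, 35, 0.6]
    - [-8, -6, 40, 0]
    - [0, 0, 20, 0]
    - [0, 0, 5, 0]
    - [0, 0, 0, 0]

```text
time: 23.3
tool_pos: [0.458, -0.208, 0.0985]
tool_rot: [0.007, 0.997, 0.067, 0.024]
contact_force: [0.6, -0.0, -0.1]
gripper_width: 0.997
```

```bash
python3 go.py .451 -.2027 .010
```

```text
pos [ 0.458  -0.208   0.0985] tool delta mm [-10.3  -7.8  88. ] g [-0.047 -0.018  0.999] centre [ 0.457  -0.2078  0.1175] yaw 7.8 [ 0.6 -0.  -0.1] down/mm [-0.05 -0.02  1.  ] [-0.59 -0.19  2.03  0.02  1.25  0.85]
```

Call:
step_arm:
  steps:
    - [-5, -4, 15, 0]
    - [-5, -4, 25, 0]
    - [0, 0, 25, 0]
    - [0, 0, 12, 0]
    - [0, 0, 6, 0]
    - [0, 0, 0, 0]

```text
time: 23.9
tool_pos: [0.4569, -0.2064, 0.0183]
tool_rot: [0.011, 0.997, 0.067, 0.029]
contact_force: [0.4, -1.0, 0.4]
gripper_width: 0.998
```

```bash
python3 go.py .451 -.2027 .010
```

```text
pos [ 0.4569 -0.2064  0.0183] tool delta mm [-5.8 -4.6  7.8] g [-0.057 -0.026  0.998] centre [ 0.4558 -0.206   0.0372] yaw 7.8 [ 0.4 -1.   0.4] down/mm [-0.06 -0.03  1.  ] [-0.58 -0.09  2.09  0.02  1.08  0.84]
```

Call:
step_arm:
  steps:
    - [-5, -4, 7, 0]
    - [0, 0, 0, 0]

```text
time: 24.1
tool_pos: [0.4528, -0.2038, 0.0121]
tool_rot: [0.012, 0.997, 0.067, 0.03]
contact_force: [-0.8, -0.5, -0.2]
gripper_width: 1.001
```

Call:
step_arm:
  steps:
    - [0, 0, 0, 0]
    - [0, 0, 0, 0]
    - [0, 0, 0, 0]
    - [0, 0, 0, 0]
  claw: 0

```text
time: 24.5
tool_pos: [0.454, -0.2045, 0.0142]
tool_rot: [0.013, 0.997, 0.067, 0.032]
contact_force: [-0.0, 0.5, -3.0]
gripper_width: 0.644
```

Call:
step_arm:
  steps:
    - [0, 0, -15, 0]
    - [0, 0, -30, 0]
    - [0, 0, -40, 0]
    - [0, 0, -40, 0]
    - [0, 0, -15, 0]
    - [0, 0, 0, 0]
    - [0, 0, 0, 0]

```text
time: 25.2
tool_pos: [0.435, -0.1956, 0.1437]
tool_rot: [0.005, 0.998, 0.067, 0.02]
contact_force: [-0.1, -0.0, -7.2]
gripper_width: 0.638
```

```bash
python3 go.py .451 -.2027 .14; python3 ft.py
```

```text
pos [ 0.435  -0.1956  0.1437] tool delta mm [14.7  9.2  4.4] g [-0.039 -0.012  0.999] centre [ 0.4343 -0.1954  0.1626] yaw 7.8 [-0.1 -0.  -7.2] down/mm [-0.04 -0.01  1.  ] [-0.59 -0.3   2.04  0.02  1.36  0.84]
mean [-0.189 -0.502  7.068  0.016 -0.118  0.009] g in tool [-0.038 -0.011  0.999] [ 0.4348 -0.1954  0.1431] [0.004 0.998 0.067 0.019] yaw 7.7 25.4
```

Call:
step_arm:
  steps:
    - [45, 0, 0, 0]
    - [45, 0, 0, 0]
    - [0, 0, 0, 0]
    - [-45, 0, 0, 0]
    - [-45, 0, 0, 0]
    - [0, 0, 0, 0]
    - [45, 0, 0, 0]
    - [45, 0, 0, 0]

```text
time: 26.25
tool_pos: [0.5152, -0.18, 0.1297]
tool_rot: [-0.002, 0.998, 0.065, 0.007]
contact_force: [0.8, -1.6, -5.3]
gripper_width: 0.638
```

Call:
step_arm:
  steps:
    - [0, 0, 0, 0]
    - [-45, 0, 0, 0]
    - [-45, 0, 0, 0]
    - [0, 0, 0, 0]
    - [45, 0, 0, 0]
    - [45, 0, 0, 0]
    - [0, 0, 0, 0]

```text
time: 26.95
tool_pos: [0.515, -0.1775, 0.1194]
tool_rot: [-0.005, 0.998, 0.065, 0.003]
contact_force: [-0.0, -0.1, -6.7]
gripper_width: 0.639
```

Call:
step_arm:
  steps:
    - [-45, 0, 0, 0]
    - [-45, 0, 0, 0]
    - [0, 0, 0, 0]

```text
time: 27.25
tool_pos: [0.4239, -0.1883, 0.115]
tool_rot: [-0.007, 0.998, 0.067, 0.0]
contact_force: [1.0, 0.1, -7.7]
gripper_width: 0.637
```

```bash
cat > ft2.py <<'E'
import sys
from plant import *
import numpy as np
from scipy.spatial.transform import Rotation as R
for i in range(int(sys.argv[1])):
    s=state(); r=R.from_quat(s["tool_rot"],scalar_first=True); ri=r.inv()
    f=ri.apply(s["contact_force"]);t=ri.apply(s["ft_torque"]);g=ri.apply([0,0,-1])
    print(s["time"],"F",f.round(2),"T",t.round(3),"g",g.round(3),"res",(t[1]-.241*6.65*g[0]).round(3),s["joint_vel"].round(2)); grab_frame("wrist")
print(s["tool_pos"])
E
python3 ft2.py 8
```

```text
27.25 F [0.99 0.15 7.67] T [ 0.028  0.01  -0.017] g [-0.001  0.015  1.   ] res 0.012 [ 0.03  0.06 -0.07  0.04 -0.06  0.01]
27.3 F [0.69 0.15 6.86] T [-0.043  0.026 -0.011] g [-0.005  0.013  1.   ] res 0.034 [ 0.02  0.03 -0.07  0.02 -0.03  0.01]
27.35 F [0.54 1.04 6.39] T [-0.001 -0.021 -0.017] g [-0.007  0.012  1.   ] res -0.01 [ 0.02  0.02 -0.05  0.01 -0.01  0.  ]
27.4 F [ 0.82 -0.59  7.01] T [-0.035 -0.009 -0.065] g [-0.008  0.011  1.   ] res 0.004 [ 0.01  0.02 -0.03  0.    0.    0.  ]
27.45 F [0.59 1.03 7.13] T [-0.006  0.032  0.019] g [-0.009  0.011  1.   ] res 0.047 [ 0.01  0.01 -0.02 -0.    0.    0.  ]
27.5 F [-0.17 -0.3   6.39] T [-0.052  0.014  0.012] g [-0.009  0.01   1.   ] res 0.027 [ 0.    0.01 -0.01 -0.    0.   -0.  ]
27.55 F [-0.58  0.95  7.76] T [ 0.007 -0.003  0.005] g [-0.009  0.011  1.   ] res 0.011 [ 0.    0.01 -0.   -0.    0.   -0.  ]
27.6 F [-0.03  0.1   6.03] T [-0.088  0.036 -0.066] g [-0.008  0.011  1.   ] res 0.049 [ 0.  0.  0. -0.  0. -0.]
[ 0.42986123 -0.18937836  0.11840309]
```

Call:
step_arm:
  steps:
    - [45, 0, 0, 0]
    - [45, 0, 0, 0]
    - [0, 0, 0, 0]

```text
time: 27.95
tool_pos: [0.5208, -0.1758, 0.1162]
tool_rot: [-0.007, 0.998, 0.068, 0.002]
contact_force: [-1.1, -0.5, -7.1]
gripper_width: 0.638
```

```bash
python3 ft2.py 8 | cut -c1-110
cat > plane.py <<'E'
from h import *
from scipy.spatial.transform import Rotation as R
st=state(); im,d=grab_frame("wrist"); c=camera_params("wrist"); cv2.imwrite("pics/w5.png",im[...,::-1])
h,w=d.shape; u,v=np.meshgrid(np.arange(w),np.arange(h))
n=cv2.undistortPoints(np.stack([u,v],-1).reshape(-1,1,2).astype(float),np.array(c["mtx"]),np.array([c["k1"],0,0,0.])).reshape(h,w,2)
T=np.array(c["T_tool_cam"]); P=np.dstack([n*d[...,None],d])@T[:3,:3].T+T[:3,3]
q=P[(d>0)&(abs(P[...,2]+.048)<.014)&(abs(P[...,1])<.026)&(abs(P[...,0])<.056)&(P[...,0]>.0)]
A=np.c_[q[:,:2],np.ones(len(q))]; k=np.linalg.lstsq(A,q[:,2],rcond=None)[0]
N=np.array([k[0],k[1],-1]);N/=np.linalg.norm(N)
W=R.from_quat(st["tool_rot"],scalar_first=True).apply(N)
print(len(q),"z=ax+by+c",k.round(3),"x range",q[:,0].min(),q[:,0].max(),"normal world",W.round(3),"tilt deg",np.degrees(np.arccos(W[2])).round(1),"res",np.std(A@k-q[:,2]))
E
python3 plane.py
```

```text
27.95 F [-1.21  0.47  7.14] T [ 0.028 -0.043  0.036] g [-0.005  0.013  1.   ] res -0.036 [-0.02 -0.04  0.04 -0
28.0 F [-0.62 -0.    6.68] T [-0.052  0.005 -0.06 ] g [-0.003  0.013  1.   ] res 0.009 [-0.02 -0.05  0.05 -0.0
28.05 F [ 0.93 -0.53  7.25] T [0.009 0.154 0.031] g [-0.002  0.013  1.   ] res 0.158 [-0.02 -0.04  0.04 -0.01 
28.1 F [ 0.35 -0.17  6.88] T [ 0.036 -0.08   0.019] g [-0.002  0.013  1.   ] res -0.077 [-0.01 -0.03  0.03 -0.
28.15 F [-0.15  0.07  7.53] T [-0.014 -0.094  0.003] g [-0.002  0.013  1.   ] res -0.091 [-0.01 -0.02  0.02 -0
28.2 F [0.6  0.12 6.93] T [-0.001 -0.081  0.02 ] g [-0.002  0.012  1.   ] res -0.078 [-0.01 -0.02  0.01  0.   
28.25 F [ 0.02 -0.11  7.24] T [ 0.008 -0.055  0.022] g [-0.003  0.012  1.   ] res -0.051 [-0.   -0.01  0.    0
28.3 F [0.1  0.54 7.02] T [ 0.026 -0.008 -0.053] g [-0.003  0.012  1.   ] res -0.003 [-0.   -0.    0.   -0.   
[ 0.51590992 -0.17666204  0.11689797]
10866 z=ax+by+c [ 0.079  0.026 -0.045] x range 5.299742694045428e-06 0.05587170286400085 normal world [ 0.08  -0.028  0.996] tilt deg 4.9 res 0.0009661122633805679
```

View pics/w5.png

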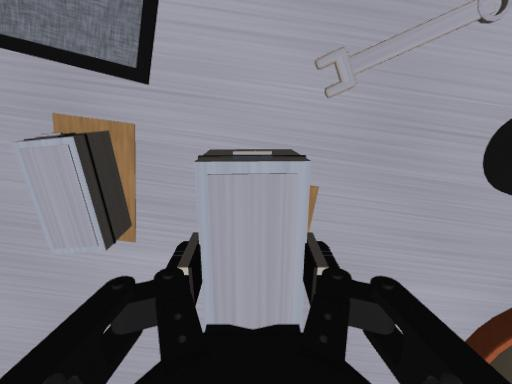

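The right case is the rattler. With the arm almost still, the moment about the tool's y axis swings between -0.09 and +0.16 N·m, and its resting mean flips sign with the direction of the last stop. The wrist view shows the case at (252,240), held between the pads. Next I carry it to the mat.

Call:
step_arm:
  steps:
    - [12, -13, -5, 0]
    - [25, -26, -7, 0]
    - [28, -29, -7, 0]
    - [28, -29, -6, 0]
    - [28, -29, -5, 0]
    - [25, -26, -5, 0]
    - [18, -19, -3, 0]
    - [8, -9, 0, 0]

```text
time: 29.2
tool_pos: [0.6651, 0.027, 0.1604]
tool_rot: [-0.005, 0.998, 0.062, 0.002]
contact_force: [0.3, -0.7, -6.4]
gripper_width: 0.636
```

Call:
step_arm:
  steps:
    - [0, 0, 0, 0]
    - [0, 0, 0, 0]

```text
time: 29.4
tool_pos: [0.6647, 0.0273, 0.1601]
tool_rot: [-0.005, 0.998, 0.062, 0.002]
contact_force: [-1.0, -1.0, -5.9]
gripper_width: 0.639
```

```bash
python3 go.py .662 .026 .15; python3 plane.py; python3 ft2.py 4 | cut -c1-100
```

```text
pos [0.6647 0.0273 0.1601] tool delta mm [-2.9  1.1 10. ] g [-0.004  0.01   1.   ] centre [0.6647 0.0271 0.1791] yaw 7.2 [-1.  -1.  -5.9] down/mm [-0.    0.01  1.  ] [-0.08  0.18  1.56  0.01  1.4   1.37]
10862 z=ax+by+c [ 0.079  0.027 -0.045] x range 7.299830661430806e-06 0.05586586533386969 normal world [ 0.079 -0.027  0.997] tilt deg 4.8 res 0.0009600821857511948
29.45 F [-1.14  0.5   7.96] T [-0.018 -0.059 -0.018] g [-0.004  0.01   1.   ] res -0.053 [-0.01 -0. 
29.5 F [0.14 0.03 7.17] T [-0.042 -0.081  0.07 ] g [-0.004  0.01   1.   ] res -0.074 [-0.01 -0.    0
29.55 F [-0.49  1.36  7.03] T [-0.012 -0.009 -0.015] g [-0.004  0.01   1.   ] res -0.002 [-0.  0. -0
29.6 F [ 0.77 -0.65  8.15] T [-0.008 -0.043 -0.016] g [-0.004  0.01   1.   ] res -0.037 [ 0.    0.  
[0.66461716 0.02684557 0.16000659]
```

Above the mat now, but the case is 4.8° nose-down. I have time to level it with the same reach-limit trick.

Call:
step_arm:
  steps:
    - [20, 2, 0, 0]
    - [40, 5, -2, 0]
    - [45, 6, -3, 0]
    - [45, 6, -3, 0]
    - [45, 6, -3, 0]
    - [40, 5, -3, 0]
    - [25, 3, 0, 0]
    - [10, 1, 0, 0]

```text
time: 30.45
tool_pos: [0.9411, 0.0185, 0.1686]
tool_rot: [-0.005, 0.998, 0.058, -0.001]
contact_force: [6.2, -0.6, -7.0]
gripper_width: 0.64
```

```bash
python3 go.py 1.0 .03 .16; python3 plane.py
```

```text
pos [0.9411 0.0185 0.1686] tool delta mm [59.9 -4.5  8.5] g [0.002 0.011 1.   ] centre [0.9411 0.0183 0.1876] yaw 6.6 [ 6.2 -0.6 -7. ] down/mm [0.   0.01 1.  ] [-0.06  0.86  0.63  0.01  1.66  1.39]
10814 z=ax+by+c [ 0.077  0.027 -0.044] x range 3.3543803934499294e-07 0.05594925504369483 normal world [ 0.083 -0.028  0.996] tilt deg 5.0 res 0.0009456886647338864
```

Call:
step_arm:
  steps:
    - [40, 4, -3, 0]
    - [40, 4, -3, 0]
    - [40, 4, -3, 0]
    - [0, 0, 0, 0]

```text
time: 30.9
tool_pos: [1.0113, 0.0168, 0.1386]
tool_rot: [-0.007, 0.998, 0.056, -0.014]
contact_force: [-0.2, -0.8, -12.2]
gripper_width: 0.638
```

```bash
python3 go.py 1.0 .03 .16
```

```text
pos [1.0113 0.0168 0.1386] tool delta mm [-10.3 -14.8 -20.8] g [0.028 0.017 0.999] centre [1.0118 0.0165 0.1576] yaw 6.5 [ -0.2  -0.8 -12.2] down/mm [0.03 0.02 1.  ] [-0.06  1.24  0.07  0.01  1.86  1.4 ]
```

Call:
step_arm:
  steps:
    - [35, 4, -6, 0]
    - [35, 4, -6, 0]
    - [35, 4, -6, 0]
    - [35, 4, -6, 0]
    - [0, 0, 0, 0]

```text
time: 31.4
tool_pos: [1.0409, 0.0129, 0.1488]
tool_rot: [-0.005, 0.998, 0.055, 0.037]
contact_force: [0.3, 0.2, -6.2]
gripper_width: 0.638
```

```bash
python3 go.py .662 .026 .16; python3 plane.py
```

```text
pos [1.0409 0.0129 0.1488] tool delta mm [-373.3  -54.9  -38.4] g [-0.074  0.006  0.997] centre [1.0395 0.0127 0.1678] yaw 6.3 [ 0.3  0.2 -6.2] down/mm [-0.07  0.01  1.  ] [-0.06  1.24  0.06  0.02  1.77  1.4 ]
10792 z=ax+by+c [ 0.078  0.027 -0.044] x range 8.003163294870164e-06 0.05588415317283414 normal world [ 0.008 -0.031  0.999] tilt deg 1.9 res 0.0009016982900246669
```

Level within 2°. Now I bring it back smoothly over the mat.

Call:
step_arm:
  steps:
    - [-18, -3, -3, 0]
    - [-38, -5, -4, 0]
    - [-45, -6, -4, 0]
    - [-45, -7, -4, 0]
    - [-45, -7, -4, 0]
    - [-45, -7, -4, 0]
    - [-45, -7, -4, 0]
    - [-40, -6, -4, 0]

```text
time: 32.25
tool_pos: [0.7217, 0.0247, 0.1591]
tool_rot: [-0.003, 0.997, 0.055, 0.047]
contact_force: [1.1, -0.1, -6.4]
gripper_width: 0.642
```

Call:
step_arm:
  steps:
    - [-25, -4, -2, 0]
    - [-12, -2, 0, 0]
    - [0, 0, 0, 0]
    - [0, 0, 0, 0]

```text
time: 32.65
tool_pos: [0.6815, 0.0276, 0.1696]
tool_rot: [-0.003, 0.997, 0.056, 0.054]
contact_force: [0.1, 0.3, -6.3]
gripper_width: 0.636
```

```bash
python3 go.py .662 .026 .15; python3 plane.py
```

```text
pos [0.6815 0.0276 0.1696] tool delta mm [-21.5  -0.6  17.4] g [-0.109 -0.001  0.994] centre [0.6794 0.0273 0.1885] yaw 6.4 [ 0.1  0.3 -6.3] down/mm [-0.11 -0.    0.99] [-0.08  0.14  1.59  0.02  1.31  1.38]
10837 z=ax+by+c [ 0.077  0.026 -0.045] x range 2.879628859808747e-06 0.05592365813921716 normal world [-0.029 -0.029  0.999] tilt deg 2.3 res 0.0009717496949212686
```

Call:
step_arm:
  steps:
    - [-8, 0, 4, 0]
    - [-8, 0, 6, 0]
    - [-2, 0, 3, 0]
    - [0, 0, 0, 0]
    - [0, 0, 0, 0]
    - [0, 0, 0, 0]

```text
time: 33.3
tool_pos: [0.6665, 0.0251, 0.1536]
tool_rot: [-0.003, 0.997, 0.056, 0.055]
contact_force: [0.3, 0.5, -6.9]
gripper_width: 0.64
```

```bash
python3 go.py .662 .026 .15; python3 plane.py; python3 ft2.py 3 | cut -c1-100; python3 -c "
from h import *
im,d,W=cloud('scene');cv2.imwrite('pics/s2.png',im[...,::-1])"
```

```text
pos [0.6665 0.0251 0.1536] tool delta mm [-4.8 -1.4  3.1] g [-0.11  -0.001  0.994] centre [0.6644 0.0249 0.1725] yaw 6.4 [ 0.3  0.5 -6.9] down/mm [-0.11 -0.    0.99] [-0.08  0.11  1.65  0.02  1.27  1.37]
10847 z=ax+by+c [ 0.077  0.026 -0.045] x range 1.792372566394862e-06 0.055939201883310266 normal world [-0.03  -0.029  0.999] tilt deg 2.4 res 0.0009847656961214607
33.35 F [-0.84 -0.48  7.15] T [ 0.067 -0.078 -0.045] g [-0.11  -0.001  0.994] res 0.098 [ 0. -0. -0.
33.4 F [-0.59 -0.58  7.04] T [-0.    -0.092  0.007] g [-0.11  -0.001  0.994] res 0.085 [-0. -0. -0. 
33.45 F [ 0.65 -0.51  6.59] T [ 0.021 -0.115  0.032] g [-0.11  -0.001  0.994] res 0.062 [-0. -0. -0.
[0.66671799 0.02509475 0.15402125]
```

View pics/s2.png

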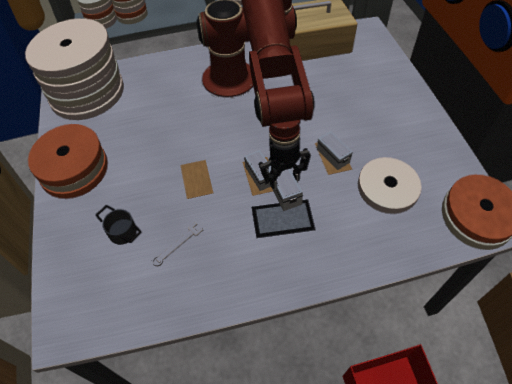

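The scene view shows the case held over the mat at about (285,190), the other two cases still on their pads, and the mould, spanner and pot untouched. With the case now slightly nose-up, the residual moment has flipped to +0.08 N·m (it was -0.055 nose-down). That confirms the loose ball, so I hand in.

```bash
python3 -c "
from plant import *;print(job_done())"
```

```text
the job is handed in; nothing more can be done
None
```

The right-hand case, the first one I shook, is the one that rattles. I handed in at about 33.5 s with it still gripped over the middle of the mat. The other two cases were never lifted, and the mould, spanner and pot were not touched.

**Evidence for the rattle:**
- After a hard stop, with the arm almost still, the moment about the grip axis swung between -0.09 and +0.16 N·m.
- Its resting value changed with the tilt of the case: about -0.055 N·m nose-down and +0.08 nose-up. That fits a loose ball rolling from end to end.
- I had no quiet case to compare against, because the first one tested rattled.

**Last checks:** The case centre was about 2 mm from the mat's middle. Its underside was about 14 cm up and it was about 2.4° off level. The wrist force was steady at about 7 N.

**What went wrong on the way:**
- **Tilt:** Fast reversals in the first shake tilted the tool, and my trials to undo it took it to about 18°. I put the case back on its pad to level it, pressing with up to about 38 N at the wrist. I then re-gripped and shook it again with short pauses.
- **Joint 3:** I levelled the tool by pushing at the reach limit. There joint 3 read 0.055 rad against the stated 0.06 lower limit. It appeared to be clipped at that value, but I could not confirm that this counts as within range.

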